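# Put the clamp tube away under the catch hatch

### The job

Put the short metal tube with the clamp collar away in the grey chest. Lift the chest's sliding hatch by its bar over the ribs that catch it and slide it fully open, lay the tube flat on the floor of the bay and let it go, then bring the hatch back, over the ribs again, so that it drops fully shut behind them; let go of it. Leave the small grey casting and the switch box where they stand.

Things in the scene. Friction and masses are not known exactly. Their poses are not given: they have to be found in the camera images.
- bay_floor (a point): Centre of the bay's floor, 6 mm above the bench; axes of the chest (z up, +y = the way the hatch opens). Chest: fixed grey box, 150 (x) x 290 (y) mm, centred 70 mm to +y of here; side rails along y 14 mm thick, 54 mm high. The bay, open at the top, is 122 (x) x 134 (y) mm inside, end walls 46 mm high. The other (+y) half is a closed deck 48 mm above the bench.
- ribs (a point): Midway between the tops of the two ribs (the detent), 62 mm above the bench, axes of the chest: a steel rib across each side rail, 68 mm to either side of here along x, each 10 mm long (y) and standing 8 mm above its rail. Lies 82.5 mm to +y of bay_floor.
- hatch_top (a point): Centre of the top of the hatch, an aluminium plate 150 (x) x 146 (y) x 5 mm (0.3 kg), 67 mm above the bench when down; axes of the chest. Four feet 8 mm high carry it on the side rails. Its two +y feet stop at the ribs after 3 mm of travel unless it is lifted over 8 mm; they are past the ribs after 25 mm of travel. The same on the way back. It cannot tilt or turn.
- hatch_bar (a point): Middle of the hatch's grip bar: straight horizontal steel bar, 12 mm thick, 90 mm long along the chest's x, on a 10 mm post at each end. 100 mm above the bench with the hatch down, 33 mm above the plate, 17 mm to +y of hatch_top. With the hatch shut it is 20 mm to +y of bay_floor, fully open 150 mm.
- travel (a joint): Travel of the hatch along the chest's +y axis in m: 0 shut, 0.130 fully open (end stop); light friction (about 1 N).
- lift (a joint): Height of the hatch above its rails in m: 0 down, 0.022 at most (stop); more than 0.008 clears the ribs. Weight only, no spring: let go, it sinks (about 3 N).
- tube_mid (a point): Centre of the loose tube, on its axis, 15.5 mm above the bench as it lies: bare metal tube, 86 mm long along this point's y, 26 mm thick, about 0.12 kg. A clamp collar, 30 mm thick, sits at y = +9 to +23 mm, its lug reaching 26 mm to +x; from y = -43 to +9 mm it is plain, best gripped there. It lies right of the chest; it, the casting and the switch box share three spots in any order.
- casting: Bystander: small grey casting with a sloped corner, 38 x 45 mm, 50 mm high; origin at the centre of its underside. Leave it where it stands.
- pendant: Bystander: black switch box with a rocker on top, 117 mm long (its x), 60 mm wide, 40 mm high; origin at the centre of its underside. Leave it where it stands.
Mind the look-alikes: they are no part of the job. Of the things like the part that bears tube_mid, leave any that is yellow; of the rest the larger one is meant.

How it is judged:
On the way, in this order (a step that is already met when the one before it is completed fails the run):
1. the hatch has been lifted over the ribs and slid open (value of joint travel above 0.115 m), for 0.2 s.
2. the tube lies flat in the bay, let go (x of tube_mid in the frame of bay_floor between -0.06 and 0.06 m and y of tube_mid in the frame of bay_floor between -0.065 and 0.065 m and z of tube_mid in the frame of bay_floor below 0.03 m and angle between tube_mid's own y axis and vertical between 1.25 and 1.89 rad and contact force between the fingers and tube below 0.1 N and value of joint travel above 0.1 m), for 0.2 s.
At the end, for the whole second after the job is handed in: The tube lies on the floor of the bay, flat (its axis within about 18 degrees of level) and at rest, and the hatch is fully shut behind the ribs (travel under 6 mm) and down on its rails (lift under 3 mm) (x of tube_mid in the frame of bay_floor between -0.06 and 0.06 m and y of tube_mid in the frame of bay_floor between -0.065 and 0.065 m and z of tube_mid in the frame of bay_floor below 0.03 m and angle between tube_mid's own y axis and vertical between 1.25 and 1.89 rad and value of joint travel below 0.006 m and value of joint lift below 0.003 m and linear speed of tube below 0.02 m/s); the robot touches nothing.
It fails at once if the casting or the switch box was moved by more than 30 mm (distance of any of casting, pendant from where it was at the start of the episode above 0.03 m).
It also fails if it takes over 66 s, if anything falls off the work surface, if the arm or the gripper's body presses on something with over 40 N, if the wrist force passes 120 N, or if a joint passes its speed limit or range.

### The arm

A 6-joint arm with a two-finger parallel gripper is mounted at the origin on a cart in front of the work surface, level with it; the furniture and walls round the work are solid. World frame = base frame: x ahead of the robot, y to its left, z up, the work surface at z = 0. Lengths are in m, angles in rad, forces in N, time in s.
With the tool pointing down it reaches from about 0.225 to 0.875 m from the base axis. Payload 3.4 kg.
Tool frame: the origin (TCP) lies at the very end of the fingers, on their centre line; the grasp point (between the pads) lies 19 mm behind it; z points along the fingers, x is the direction in which the jaws open and shut, and the axes are right-handed (so a half turn about z gives the same grasp; the last joint's range is limited). The gripper opens to 85 mm and grips with 20 to 120 N. Pads are 22 mm wide; open, the fingers measure 114 mm over their backs; the gripper's body (76 mm by 85 mm) begins 54 mm behind the grasp point. The pads swing forward as they close: fully open they stand 13 mm farther back than shut.
Start: joints at [-1.413, 0.276, 1.505, -0, 1.361, -0.121], TCP at [0.158, -0.553, 0.231] pointing down, gripper open.
Joint ranges: [-2.89, 2.89], [-0.75, 2.08], [0.22, 2.7], [-1.18, 4.32], [0.11, 2.71], [-2.7, 2.7]. Speed limits (rad/s): [2.57, 2.57, 3.14, 3.14, 3.14, 3.14].

### API

Orientations are given as a unit quaternion [w, x, y, z].
In Python, from rig import manip gives the robot as it stands.
- The arm moves only by the tool carry_out, never from a script. Its argument "series" is a list of rows, each a list of 2 entries, a list of its own where there are three numbers: the shift along the tool's x, y, z in mm, then the turn about the tool's z in degrees. A call has 1 to 10 rows; each row shifts and turns the pose as measured when the row begins, along the tool's axes as they then stand; what a row does not reach is not made up. A row lasts 1/12 s, in which the tool goes at most 41.7 mm and 7.16 degrees, less where a joint would pass 70% of its speed; a pose out of reach is approached as far as the arm can. A call is refused whole if a number of a shift passes 41.7 or a number of a turn 7.16, either way. A call with a gripper value outside its range is refused whole. "fingers" is the finger opening in mm, from 0 to 85.4, set as the call begins (left out, the last holds). The fingers move at their own pace and stop on an object; "squeeze" is the grip in N (left out, the last holds). Time passes only in rows, so rows that do not move let the fingers close. It gives the time, the measured TCP pose, the force and the opening at its end, in the units of the state.
- manip.get_state(): the state, without advancing time (a new reading comes with each control period).
- manip.get_image(name): name is "scene" or "top" or "wrist"; returns a dict with "frame" (400x640x3 uint8, blue, green, red), "K" (3x3 intrinsics, pixels), "rvec" (rotation vector, rad) and "tvec" (3), from world to camera coordinates, as OpenCV has them; the wrist camera has in their place "mount" (4x4, takes a point from camera to tool coordinates, whose origin is the TCP and whose axes are the tool frame's). Camera axes: x right, y down, z forward; pixel columns grow to the right and rows downward; lengths in m; the calibration is good to about 2 mm. A picture is of the moment at which its call begins: read the wrist's pose just before it. There is no depth.
- manip.sign_off(): hands the job in, once; it reports no verdict.
The state is a dict: "clock": time; "qpos": joint angles; "qd": joint speeds; "effort": joint torques, N m; "position": TCP position; "ee_rot": TCP orientation; "contact_force": force on the tool from outside, world axes, zero at the start; "moment": the same for the moment, N m; "width": finger opening in m.
Only numpy, scipy, OpenCV 4.12 (cv2) and the standard library are available. Lean on these libraries where they do the work, as an engineer would, in place of code of your own. Each camera call takes 0.05 s, during which the arm holds its last target. There are 200 camera calls.

## Working session

There is one attempt and no reset: what is moved stays moved. The work goes in short steps, Python scripts to look and compute and a tool call to move; the robot and the scene stay as the last step left them, time stands still between calls to the robot, and variables do not carry over. Pictures are saved under pics/ and viewed, about 8 in all and at most 12, crops included, and the job is handed in when it is done.

Besides the shell and the picture viewer there is one more tool, called after ">>>" by a JSON object that holds its "name" and its "arguments", one argument or row to a line. carry_out: Moves the arm, as the interface text tells. Its arguments: {"type":"object","properties":{"series":{"type":"array","items":{"type":"array"}},"fingers":{"type":"number"},"squeeze":{"type":"number"}},"required":["series"]}

```bash
mkdir -p pics; cat > h.py <<'E'
from rig import manip
import cv2, numpy as np, pickle
from scipy.spatial.transform import Rotation as R
def pose():
    s=manip.get_state(); q=s["ee_rot"]
    T=np.eye(4);T[:3,:3]=R.from_quat([q[1],q[2],q[3],q[0]]).as_matrix();T[:3,3]=s["position"];return T
def snap(name,fn):
    T=pose(); d=manip.get_image(name); cv2.imwrite(f"pics/{fn}.png",d["frame"])
    if "mount" in d: C=T@np.array(d["mount"])
    else:
        W=np.eye(4);W[:3,:3]=cv2.Rodrigues(np.array(d["rvec"]))[0];W[:3,3]=np.ravel(d["tvec"]);C=np.linalg.inv(W)
    pickle.dump((np.array(d["K"]),C),open(f"pics/{fn}.pkl","wb")); return d["frame"]
def ray(fn,uv,z):
    K,C=pickle.load(open(f"pics/{fn}.pkl","rb"))
    r=C[:3,:3]@np.linalg.solve(K,[uv[0],uv[1],1]); o=C[:3,3]
    return o+r*(z-o[2])/r[2]
def proj(fn,p):
    K,C=pickle.load(open(f"pics/{fn}.pkl","rb")); q=np.linalg.inv(C)@np.append(p,1); q=K@q[:3]; return q[:2]/q[2]
E
python3 - <<'E'
from h import *
s=manip.get_state();print(s);print(pose())
snap("scene","s0");snap("top","t0");
for f in("s0","t0"):
    K,C=pickle.load(open(f"pics/{f}.pkl","rb"));print(K[0,0],C.round(3).tolist())
E
```

```text
{'clock': 0.0, 'qpos': array([-1.41296345e+00,  2.76609291e-01,  1.50615605e+00, -1.13675418e-05,
        1.36068096e+00, -1.20996986e-01]), 'qd': array([ 5.10980756e-04, -1.51346605e-03, -1.13787888e-03,  1.26438710e-04,
       -6.15647517e-05, -7.24500649e-04]), 'effort': array([ 7.57626203e-04, -4.16775405e+01, -2.45798081e+01, -2.57470074e-04,
        1.07770687e-02, -1.87559613e-05]), 'position': array([ 0.15816599, -0.55226468,  0.23042242]), 'ee_rot': array([-6.39182185e-04,  7.98508636e-01, -6.01982641e-01, -6.71180152e-04]), 'contact_force': array([ 0.15995801, -0.6287816 , -0.37932649]), 'moment': array([ 0.00281823, -0.0636103 , -0.02513628]), 'width': 0.0850907699055573}
[[ 2.75232900e-01 -9.61377532e-01 -3.02333137e-04  1.58165986e-01]
 [-9.61375816e-01 -2.75232984e-01  1.82886259e-03 -5.52264678e-01]
 [-1.84143945e-03 -2.12707388e-04 -9.99998282e-01  2.30422421e-01]
 [ 0.00000000e+00  0.00000000e+00  0.00000000e+00  1.00000000e+00]]
437.19593388180766 [[0.889, -0.36, 0.281, 0.253], [-0.457, -0.676, 0.578, -0.54], [-0.018, -0.643, -0.766, 0.788], [0.0, 0.0, 0.0, 1.0]]
439.15795371146515 [[0.14, -0.964, 0.228, 0.311], [-0.99, -0.136, 0.034, -0.032], [-0.002, -0.23, -0.973, 0.936], [0.0, 0.0, 0.0, 1.0]]
```

View pics/t0.png

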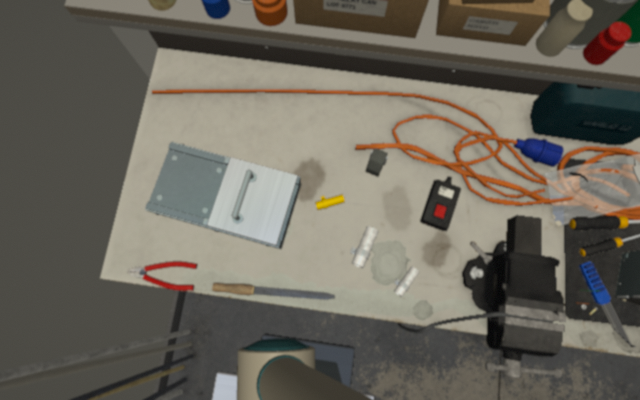

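View pics/s0.png

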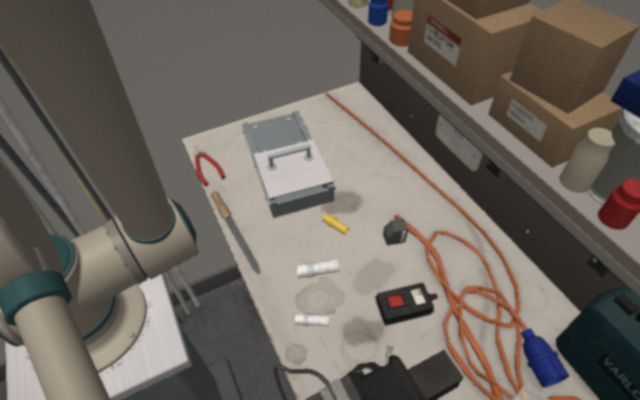

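Tube candidates in the top view are a yellow one at (330,201), a larger bare one at (365,246) and a smaller bare one at (406,281). By the description it is the larger bare one at (365,246). I'll check it in a close crop, together with the chest corners.

```bash
python3 - <<'E'
from h import *
f=cv2.imread("pics/t0.png")
a=cv2.resize(f[135:255,140:310],None,fx=4.7,fy=4.7,interpolation=cv2.INTER_CUBIC)
b=cv2.resize(f[220:300,340:425],None,fx=7,fy=7,interpolation=cv2.INTER_CUBIC)
cv2.imwrite("pics/c1.png",a);cv2.imwrite("pics/c2.png",b);print(a.shape,b.shape)
E
```

```text
(564, 799, 3) (560, 595, 3)
```

View pics/c1.png

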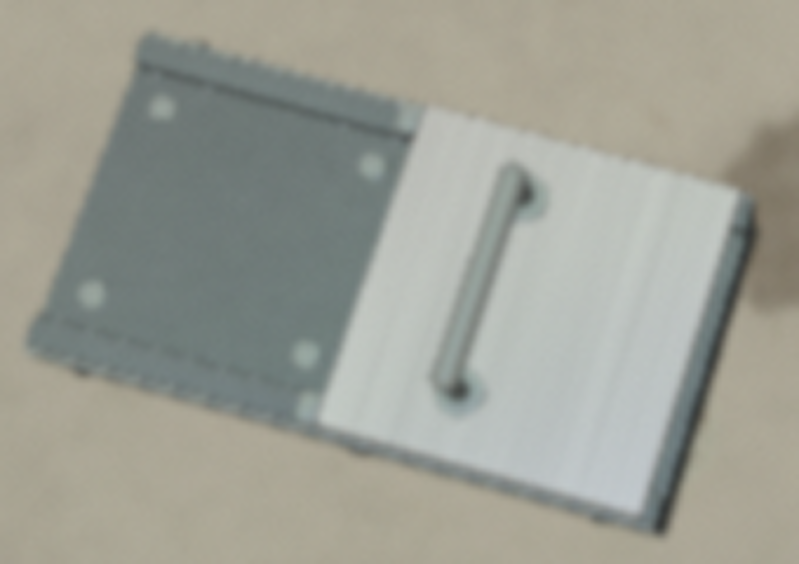

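View pics/c2.png

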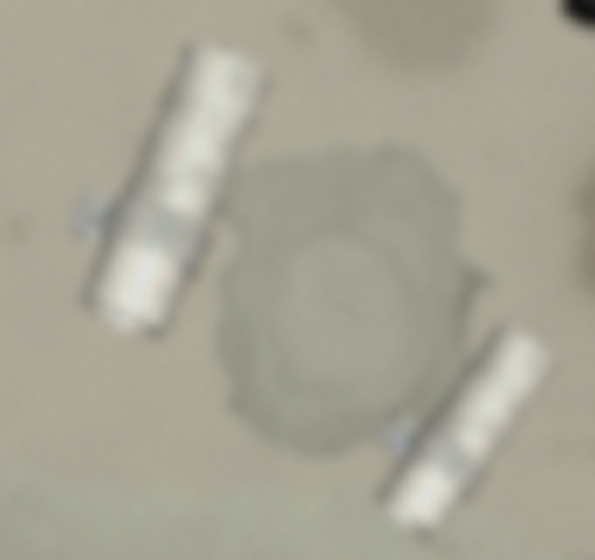

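Top view: the bar ends are at crop (514,168) and (447,385). The plate corners are at (425,105), (745,190), (645,515) and (320,425). The larger tube runs from crop (226,58) to (130,315), with collar and lug towards the lower end, so it is the right one.

```bash
python3 - <<'E'
from h import *
c1=lambda u,v:((u+.5)/4.7+140-.5,(v+.5)/4.7+135-.5); c2=lambda u,v:((u+.5)/7+340-.5,(v+.5)/7+220-.5)
P=[ray("t0",c1(*p),.067) for p in[(425,105),(745,190),(645,515),(320,425)]]
print(np.round(P,4)); print("hatch c",np.mean(P,0), [np.linalg.norm(P[i]-P[i-1]).round(4) for i in range(4)])
y=(P[0]+P[3]-P[1]-P[2]);x=P[0]-P[3]+P[1]-P[2]
ay=np.degrees(np.arctan2(y[1],y[0]));ax=np.degrees(np.arctan2(x[1],x[0]));print("ang y,x",ay,ax)
B=[ray("t0",c1(*p),.103) for p in[(514,168),(447,385)]];b=np.mean(B,0);d=B[0]-B[1]
print("bar",b,np.linalg.norm(d),np.degrees(np.arctan2(d[1],d[0])))
yu=y/np.linalg.norm(y);print("bar-hatch along y",(b-np.mean(P,0))@yu)
t=[ray("t0",c2(*p),.0155) for p in[(228,58),(130,317)]];d=t[1]-t[0]
print("tube",np.mean(t,0),np.linalg.norm(d),np.degrees(np.arctan2(d[1],d[0])))
print("base R",np.hypot(*b[:2]),"bench-floor",np.mean(P,0)-.003*0*yu)
E
```

```text
[[0.5791 0.1977 0.067 ]
 [0.56   0.0513 0.067 ]
 [0.4127 0.0715 0.067 ]
 [0.4314 0.2153 0.067 ]]
hatch c [0.49581199 0.13395793 0.067     ] [np.float64(0.1487), np.float64(0.1476), np.float64(0.1487), np.float64(0.145)]
ang y,x 82.58593799172027 -7.304514643005701
bar [0.49791472 0.1511892  0.103     ] 0.0962090833318965 -6.455379080989968
bar-hatch along y 0.017358548166660655
tube [ 0.44049046 -0.10688848  0.0155    ] 0.08394105552941335 166.19144597226568
base R 0.5203626112786642 bench-floor [0.49581199 0.13395793 0.067     ]
```

>>> {"name": "carry_out", "arguments": {
  "series": [
    [[0,0,-15],5.85],
    [[0,0,-15],5.85],
    [[0,0,-15],5.85],
    [[0,0,-15],5.85],
    [[-36,-12,0],0],
    [[-36,-12,0],0],
    [[-36,-12,0],0],
    [[-36,-12,0],0],
    [[-36,-12,0],0],
    [[-36,-12,0],0]
  ],
  "fingers": 85,
  "squeeze": 60
}}

```text
clock: 0.93
position: [0.2615, -0.3478, 0.287]
ee_rot: [0.002, -0.647, 0.762, 0.005]
contact_force: [0.8, -0.2, -0.3]
width: 0.0851
```

>>> {"name": "carry_out", "arguments": {
  "series": [
    [[-36,-12,0],0],
    [[-36,-12,0],0],
    [[-36,-12,0],0],
    [[-36,-12,0],0],
    [[-36,-12,0],0],
    [[-36,-12,0],0],
    [[-36,-12,0],0],
    [[-36,-12,0],0],
    [[-36,-12,5],0],
    [[-36,-12,5],0]
  ]
}}

```text
clock: 1.77
position: [0.4415, 0.0074, 0.2793]
ee_rot: [0.003, -0.646, 0.764, 0.005]
contact_force: [1.1, -1.7, -0.5]
width: 0.0846
```

```bash
cat >> h.py <<'E'
def to(p,head):
    T=pose(); s=manip.get_state()
    h=np.degrees(np.arctan2(T[1,0],T[0,0]))
    print("t",s["clock"],"tcp",T[:3,3].round(4),"head",h.round(2),"shift mm",(1000*T[:3,:3].T@(np.array(p)-T[:3,3])).round(1),"turn",(-(head-h)).round(2),"F",s["contact_force"].round(1),"w",s["width"],"q6",s["qpos"][5].round(2))
E
python3 -c "
from h import *
to([.498,.151,.081],-97.4)"
```

```text
t 1.7667 tcp [0.4415 0.0074 0.2793] head -99.58 shift mm [-148.8  -32.6  199.8] turn -2.18 F [ 1.1 -1.7 -0.5] w 0.08457969322421983 q6 1.59
```

>>> {"name": "carry_out", "arguments": {
  "series": [
    [[-30,-7,12],-2.2],
    [[-30,-7,12],0],
    [[-30,-7,12],0],
    [[-30,-7,12],0],
    [[-25,-5,12],0],
    [[0,0,12],0],
    [[0,0,12],0],
    [[0,0,12],0],
    [[0,0,12],0],
    [[0,0,0],0]
  ]
}}

```text
clock: 2.6
position: [0.4954, 0.1661, 0.1635]
ee_rot: [0.002, -0.666, 0.746, 0.007]
contact_force: [-0.5, -0.6, -1.0]
width: 0.085
```

```bash
python3 -c "
from h import *
to([.498,.151,.081],-97.4)
snap('wrist','w1')
to([.498,.151,.081],-97.4)
a=np.radians(-7.4);b=np.array([.498,.151,.1]);d=np.array([np.cos(a),np.sin(a),0])*.045
print(proj('w1',b-d),proj('w1',b+d))"
```

```text
t 2.6 tcp [0.4954 0.1661 0.1635] head -96.45 shift mm [15.8 -4.8 82.3] turn 0.95 F [-0.5 -0.6 -1. ] w 0.08500872786761761 q6 1.86
t 2.65 tcp [0.496  0.1662 0.1646] head -96.45 shift mm [15.9 -4.1 83.3] turn 0.95 F [-0.6 -0.  -0.2] w 0.08510116814816328 q6 1.86
[341.29695167 265.58888535] [345.79743743 144.77298483]
```

View pics/w1.png

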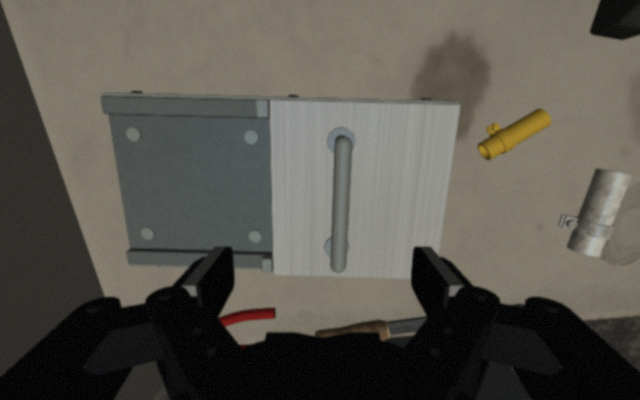

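Wrist view: the bar runs (343,142) to (339,267), within about 3 px of the prediction. Estimate confirmed, so I descend.

>>> {"name": "carry_out", "arguments": {
  "series": [
    [[15,-4,5],1],
    [[0,0,15],0],
    [[0,0,15],0],
    [[0,0,15],0],
    [[0,0,12],0],
    [[0,0,8],0],
    [[0,0,0],0]
  ]
}}

```text
clock: 3.23
position: [0.503, 0.1509, 0.0978]
ee_rot: [0.007, -0.659, 0.752, 0.003]
contact_force: [0.3, -0.1, -0.1]
width: 0.0851
```

```bash
python3 -c "
from h import *
to([.498,.151,.081],-97.4)"
```

```text
t 3.2333 tcp [0.503  0.1509 0.0978] head -97.57 shift mm [ 0.8  5.  16.8] turn -0.17 F [ 0.3 -0.1 -0.1] w 0.08514789442517827 q6 1.84
```

>>> {"name": "carry_out", "arguments": {
  "series": [
    [[1,4,9],0],
    [[0,0,8],0],
    [[0,0,0],0]
  ]
}}

```text
clock: 3.48
position: [0.5003, 0.1507, 0.0815]
ee_rot: [0.009, -0.659, 0.752, 0.002]
contact_force: [1.3, 0.5, 0.7]
width: 0.0852
```

>>> {"name": "carry_out", "arguments": {
  "series": [
    [[0,0,0],0],
    [[0,0,0],0],
    [[0,0,0],0],
    [[0,0,0],0],
    [[0,0,0],0],
    [[0,0,0],0],
    [[0,0,0],0]
  ],
  "fingers": 0,
  "squeeze": 60
}}

```text
clock: 4.07
position: [0.5017, 0.1534, 0.0832]
ee_rot: [0.012, -0.658, 0.753, 0.003]
contact_force: [0.3, 1.8, -2.7]
width: 0.0101
```

```bash
python3 -c "
from h import *
to([.498,.151,.081],-97.4)"
```

```text
t 4.0667 tcp [0.5017 0.1534 0.0832] head -97.7 shift mm [2.9 3.4 2.1] turn -0.3 F [ 0.3  1.8 -2.7] w 0.01014778639359653 q6 1.84
```

>>> {"name": "carry_out", "arguments": {
  "series": [
    [[0,0,-5],0],
    [[0,0,-5],0],
    [[0,0,-5],0],
    [[0,0,0],0]
  ]
}}

```text
clock: 4.4
position: [0.5017, 0.1534, 0.0988]
ee_rot: [0.012, -0.658, 0.753, 0.003]
contact_force: [-0.0, 1.7, -1.9]
width: 0.0096
```

>>> {"name": "carry_out", "arguments": {
  "series": [
    [[-8,0,0],0],
    [[-12,0,0],0],
    [[-12,0,0],0],
    [[-12,0,0],0],
    [[0,0,0],0]
  ]
}}

```text
clock: 4.82
position: [0.5079, 0.1993, 0.0999]
ee_rot: [0.011, -0.658, 0.753, 0.002]
contact_force: [0.7, 1.4, -2.3]
width: 0.0099
```

```bash
python3 -c "
from h import *
a=np.radians(82.6)
to([.5017+.13*np.cos(a),.1534+.13*np.sin(a),.0988],-97.4)"
```

```text
t 4.8167 tcp [0.5079 0.1993 0.0999] head -97.72 shift mm [-83.7   0.8   2.7] turn -0.32 F [ 0.7  1.4 -2.3] w 0.009866491993199089 q6 1.93
```

>>> {"name": "carry_out", "arguments": {
  "series": [
    [[-14,0,0.5],0],
    [[-14,0,0.5],0],
    [[-14,0,0.5],0],
    [[-14,0,0],0],
    [[-12,0,0],0],
    [[-8,0,0],0],
    [[-5,0,0],0],
    [[-3,0,0],0],
    [[0,0,0],0]
  ]
}}

```text
clock: 5.57
position: [0.5193, 0.2819, 0.0972]
ee_rot: [0.002, -0.662, 0.749, -0.006]
contact_force: [1.5, 0.9, -2.5]
width: 0.01
```

```bash
python3 -c "
from h import *
a=np.radians(82.6)
to([.5017+.13*np.cos(a),.1534+.13*np.sin(a),.084],-97.4)"
```

```text
t 5.5667 tcp [0.5193 0.2819 0.0972] head -97.09 shift mm [-0.4  1.  13.2] turn 0.31 F [ 1.5  0.9 -2.5] w 0.009989662853888207 q6 2.09
```

>>> {"name": "carry_out", "arguments": {
  "series": [
    [[0,0,5],0],
    [[0,0,5],0],
    [[0,0,3],0],
    [[0,0,0],0]
  ]
}}

```text
clock: 5.9
position: [0.5193, 0.2821, 0.0831]
ee_rot: [0.002, -0.662, 0.75, -0.006]
contact_force: [1.4, -1.6, -0.7]
width: 0.0097
```

>>> {"name": "carry_out", "arguments": {
  "series": [
    [[0,0,0],0],
    [[0,0,0],0],
    [[0,0,0],0],
    [[0,0,-10],0],
    [[0,0,-25],0],
    [[0,0,-35],0],
    [[0,0,-35],0]
  ],
  "fingers": 60
}}

```text
clock: 6.48
position: [0.5122, 0.2826, 0.186]
ee_rot: [-0.006, -0.662, 0.75, -0.001]
contact_force: [0.8, 1.0, 0.4]
width: 0.0601
```

```bash
python3 -c "
from h import *
a=np.radians(166.2)
to([.4405-.017*np.cos(a),-.1069-.017*np.sin(a),.10],-103.8)
snap('top','t1');f=cv2.imread('pics/t1.png');cv2.imwrite('pics/c3.png',cv2.resize(f[110:310,110:430],None,fx=2.5,fy=2.5))"
```

```text
t 6.4833 tcp [0.5122 0.2826 0.186 ] head -97.13 shift mm [396.5   5.3  89.9] turn 6.67 F [0.8 1.  0.4] w 0.06005435783767973 q6 2.09
```

View pics/c3.png

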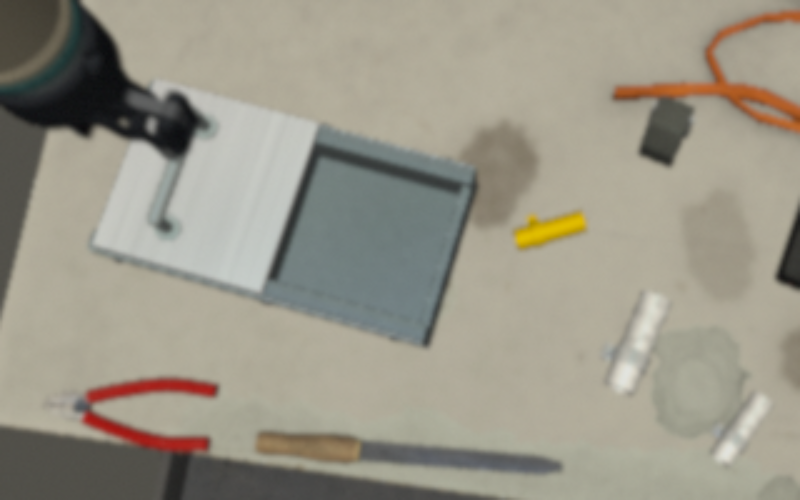

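Hatch is fully open, and the bay is visible at crop (370,230). Next is the tube.

>>> {"name": "carry_out", "arguments": {
  "series": [
    [[38,0,0],0],
    [[40,0,0],0],
    [[40,0,0],0],
    [[40,0,0],0],
    [[40,0,0],0],
    [[40,0,0],0],
    [[40,0,10],0],
    [[40,0,15],0],
    [[40,0,15],0],
    [[20,0,15],6.6]
  ]
}}

```text
clock: 7.37
position: [0.4828, -0.0922, 0.1571]
ee_rot: [0.021, -0.623, 0.782, -0.014]
contact_force: [0.5, 0.4, -0.2]
width: 0.0604
```

>>> {"name": "carry_out", "arguments": {
  "series": [
    [[0,0,0],0]
  ]
}}

```text
clock: 7.45
position: [0.4811, -0.0954, 0.1556]
ee_rot: [0.02, -0.62, 0.784, -0.014]
contact_force: [-0.3, 0.0, -1.0]
width: 0.0599
```

```bash
python3 -c "
from h import *
to([.4522,-.1098,.12],-103.8)"
```

```text
t 7.45 tcp [ 0.4811 -0.0954  0.1556] head -103.31 shift mm [21.2 26.4 34.1] turn 0.49 F [-0.3  0.  -1. ] w 0.059854474896247865 q6 1.44
```

>>> {"name": "carry_out", "arguments": {
  "series": [
    [[11,13,12],0.5],
    [[10,13,12],0],
    [[0,0,10],0],
    [[0,0,0],0]
  ]
}}

```text
clock: 7.78
position: [0.4542, -0.1104, 0.1231]
ee_rot: [0.023, -0.617, 0.787, -0.016]
contact_force: [-0.2, 0.5, -0.0]
width: 0.0598
```

```bash
python3 -c "
from h import *
snap('wrist','w2')
to([.4522,-.1098,.005],-103.8);print(pose()[:3,2])
print(proj('w2',[.4522,-.1098,.0155]))
a=np.radians(166.2);d=np.array([np.cos(a),np.sin(a),0])*.043;m=np.array([.4405,-.1069,.0155]);print(proj('w2',m-d),proj('w2',m+d))"
```

```text
t 7.8333 tcp [ 0.4547 -0.1104  0.124 ] head -103.72 shift mm [  1.9   9.1 118.6] turn 0.08 F [-0.3 -0.3  0.7] w 0.06026450857222515 q6 1.39
[ 0.05742072  0.00284921 -0.998346  ]
[323.63082477 207.85177331]
[323.65642235 172.26821376] [323.51035356 266.89859265]
```

View pics/w2.png

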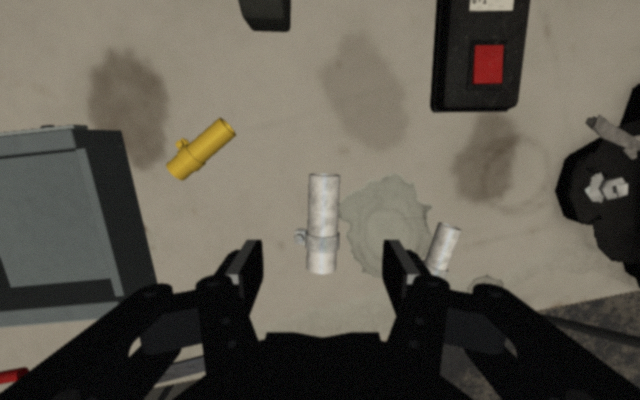

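Wrist view: the tube's ends are at (323,173) and (321,274), centred between the jaws as predicted, with the lug to the left. Descending.

>>> {"name": "carry_out", "arguments": {
  "series": [
    [[2,3,15],0],
    [[0,3,20],0],
    [[0,2,20],0],
    [[0,1,20],0],
    [[0,0,15],0],
    [[0,0,10],0],
    [[0,0,0],0]
  ]
}}

```text
clock: 8.42
position: [0.4643, -0.1079, 0.0313]
ee_rot: [0.031, -0.622, 0.782, -0.026]
contact_force: [-0.4, 0.7, -0.4]
width: 0.0597
```

```bash
python3 -c "
from h import *
to([.4522,-.1098,.005],-103.8);print(pose()[:3,2])"
```

```text
t 8.4167 tcp [ 0.4643 -0.1079  0.0313] head -102.98 shift mm [ 4.9 13.4 25.2] turn 0.82 F [-0.4  0.7 -0.4] w 0.05972136007526699 q6 1.37
[ 0.08077338 -0.00284895 -0.99672842]
```

>>> {"name": "carry_out", "arguments": {
  "series": [
    [[4,9,6],0.8],
    [[1,5,8],0],
    [[0,1,8],0],
    [[0,0,2],0]
  ]
}}

```text
clock: 8.75
position: [0.4572, -0.109, 0.0105]
ee_rot: [0.034, -0.618, 0.785, -0.031]
contact_force: [-0.3, 0.1, 1.5]
width: 0.0602
```

```bash
python3 -c "
from h import *
to([.4522,-.1098,.005],-103.8);print(pose()[:3,2])"
```

```text
t 8.75 tcp [ 0.4572 -0.109   0.0105] head -103.46 shift mm [2.1 5.1 5. ] turn 0.34 F [-0.3  0.1  1.5] w 0.06017933875758881 q6 1.36
[ 0.09165469 -0.00576368 -0.99577417]
```

>>> {"name": "carry_out", "arguments": {
  "series": [
    [[2,5,3],0],
    [[0,0,2],0]
  ]
}}

```text
clock: 8.92
position: [0.4542, -0.1098, 0.0061]
ee_rot: [0.035, -0.619, 0.784, -0.032]
contact_force: [-0.8, -0.2, 0.2]
width: 0.0602
```

>>> {"name": "carry_out", "arguments": {
  "series": [
    [[0,0,0],0],
    [[0,0,0],0],
    [[0,0,0],0],
    [[0,0,0],0],
    [[0,0,0],0],
    [[0,0,0],0]
  ],
  "fingers": 0,
  "squeeze": 50
}}

```text
clock: 9.42
position: [0.4555, -0.1102, 0.0073]
ee_rot: [0.036, -0.619, 0.784, -0.033]
contact_force: [-0.2, -0.0, -1.5]
width: 0.0246
```

```bash
python3 -c "
from h import *
to([.4522,-.1098,.005],-103.8);print(pose()[:3,2])"
```

```text
t 9.4167 tcp [ 0.4555 -0.1102  0.0073] head -103.36 shift mm [0.4 3.5 1.9] turn 0.44 F [-0.2 -0.  -1.5] w 0.024561937604652022 q6 1.35
[ 0.09727902 -0.0074651  -0.99522915]
```

>>> {"name": "carry_out", "arguments": {
  "series": [
    [[0,0,-8],0],
    [[0,0,-15],0],
    [[0,0,-20],0],
    [[0,0,-20],0],
    [[0,0,-20],0],
    [[0,0,-20],0],
    [[0,0,-15],0],
    [[0,0,-8],0],
    [[0,0,0],0]
  ]
}}

```text
clock: 10.17
position: [0.4405, -0.1087, 0.1402]
ee_rot: [0.035, -0.619, 0.784, -0.031]
contact_force: [0.2, -0.1, -0.7]
width: 0.0248
```

```bash
python3 -c "
from h import *
to([.5085,.121,.13],-97.4);print(pose()[:3,2])"
```

```text
t 10.1667 tcp [ 0.4405 -0.1087  0.1402] head -103.38 shift mm [-239.   -11.7   15. ] turn -5.98 F [ 0.2 -0.1 -0.7] w 0.024848585713758264 q6 1.36
[ 0.09332931 -0.00649722 -0.9956141 ]
```

>>> {"name": "carry_out", "arguments": {
  "series": [
    [[-10,-2,0],-3],
    [[-20,-4,0],-3],
    [[-25,-4,0],0],
    [[-30,-5,0],0],
    [[-30,-5,0],0],
    [[-30,-5,0],0],
    [[-30,-5,0],0],
    [[-25,-4,0],0],
    [[-20,-3,0],0],
    [[0,0,0],0]
  ]
}}

```text
clock: 11.0
position: [0.5058, 0.1123, 0.1373]
ee_rot: [0.029, -0.659, 0.751, -0.03]
contact_force: [-0.6, -0.1, -1.7]
width: 0.0244
```

```bash
python3 -c "
from h import *
to([.5085,.121,.10],-97.4);print(pose()[:3,2])"
```

```text
t 11.0 tcp [0.5058 0.1123 0.1373] head -97.49 shift mm [-8.9  1.6 37.3] turn -0.09 F [-0.6 -0.1 -1.7] w 0.02437872545195101 q6 1.81
[ 0.08317097 -0.00762705 -0.99650611]
```

>>> {"name": "carry_out", "arguments": {
  "series": [
    [[-6,3,10],0],
    [[-3,3,15],0],
    [[0,3,15],0],
    [[0,2,15],0],
    [[0,0,15],0],
    [[0,0,10],0],
    [[0,0,0],0]
  ]
}}

```text
clock: 11.58
position: [0.4979, 0.1211, 0.0479]
ee_rot: [0.024, -0.661, 0.75, -0.028]
contact_force: [0.1, 0.1, -1.4]
width: 0.0246
```

```bash
python3 -c "
from h import *
to([.5085,.121,.015],-97.4);print(pose()[:3,2])"
```

```text
t 11.5833 tcp [0.4979 0.1211 0.0479] head -97.2 shift mm [-1.3 -8.  33.6] turn 0.2 F [ 0.1  0.1 -1.4] w 0.024629712788711913 q6 1.83
[ 0.07298622 -0.01073086 -0.99727522]
```

>>> {"name": "carry_out", "arguments": {
  "series": [
    [[-1,-4,8],0],
    [[0,-4,8],0],
    [[0,0,7],0],
    [[0,0,5],0],
    [[0,0,2],0],
    [[0,0,0],0]
  ]
}}

```text
clock: 12.08
position: [0.5093, 0.119, 0.0154]
ee_rot: [0.023, -0.66, 0.75, -0.028]
contact_force: [-0.4, -0.2, -1.8]
width: 0.0243
```

```bash
python3 -c "
from h import *
to([.5085,.121,.015],-97.4);print(pose()[:3,2])"
```

```text
t 12.0833 tcp [0.5093 0.119  0.0154] head -97.28 shift mm [-1.8  1.1  0.3] turn 0.12 F [-0.4 -0.2 -1.8] w 0.02427764073388005 q6 1.83
[ 0.07191269 -0.01156644 -0.99734386]
```

>>> {"name": "carry_out", "arguments": {
  "series": [
    [[0,0,1],0],
    [[0,0,0],0],
    [[0,0,0],0],
    [[0,0,0],0],
    [[0,0,0],0]
  ],
  "fingers": 55
}}

```text
clock: 12.5
position: [0.5109, 0.1193, 0.0161]
ee_rot: [0.025, -0.66, 0.75, -0.029]
contact_force: [-0.2, -0.2, 0.2]
width: 0.0551
```

>>> {"name": "carry_out", "arguments": {
  "series": [
    [[0,0,-8],0],
    [[0,0,-15],0],
    [[0,0,-20],0],
    [[0,0,-25],0],
    [[0,0,-30],0],
    [[0,0,-25],0],
    [[0,0,-15],0],
    [[0,0,0],0],
    [[0,0,0],0]
  ]
}}

```text
clock: 13.25
position: [0.4991, 0.1212, 0.1651]
ee_rot: [0.026, -0.661, 0.75, -0.03]
contact_force: [-0.2, -0.7, -0.7]
width: 0.0549
```

```bash
python3 -c "
from h import *
to([.515,.281,.12],-97.4);print(pose()[:3,2])
f=snap('wrist','w3')
print(proj('w3',[.4955,.131,.006]))"
```

```text
t 13.25 tcp [0.4991 0.1212 0.1651] head -97.23 shift mm [-160.5    7.9   44.5] turn 0.17 F [-0.2 -0.7 -0.7] w 0.05488496370529479 q6 1.82
[ 0.07897688 -0.01045719 -0.9968216 ]
[312.93533341 202.49050594]
```

View pics/w3.png

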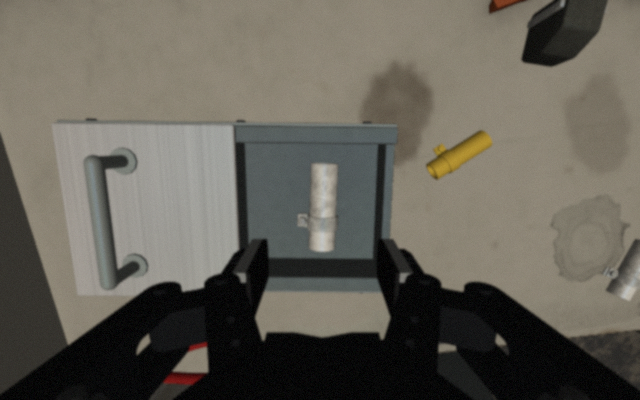

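The tube lies flat in the bay at (322,207), with the hatch still open and the bar at (100,220). Next I go back to the bar.

>>> {"name": "carry_out", "arguments": {
  "series": [
    [[-20,1,0],0],
    [[-25,1,0],0],
    [[-25,1,0],0],
    [[-25,1,0],0],
    [[-25,1,0],0],
    [[-22,1,0],0],
    [[-12,1,5],0],
    [[0,0,10],0],
    [[0,0,0],0]
  ]
}}

```text
clock: 14.05
position: [0.5067, 0.2772, 0.1342]
ee_rot: [0.015, -0.66, 0.751, -0.027]
contact_force: [0.2, -0.4, 0.2]
width: 0.0547
```

```bash
python3 -c "
from h import *
to([.5165,.280,.125],-97.4);print(pose()[:3,2])"
```

```text
t 14.05 tcp [0.5067 0.2772 0.1342] head -97.39 shift mm [-4.2 -8.8  9.7] turn 0.01 F [ 0.2 -0.4  0.2] w 0.054729575346623274 q6 2.13
[ 0.0583417  -0.01971633 -0.99810195]
```

>>> {"name": "carry_out", "arguments": {
  "series": [
    [[-3,-5,10],0],
    [[-1,-3,12],0],
    [[0,0,12],0],
    [[0,0,8],0],
    [[0,0,0],0]
  ]
}}

```text
clock: 14.47
position: [0.5172, 0.2734, 0.0854]
ee_rot: [0.012, -0.659, 0.752, -0.027]
contact_force: [-0.3, -0.1, -0.5]
width: 0.055
```

```bash
python3 -c "
from h import *
to([.5165,.280,.083],-97.4);print(pose()[:3,2])"
```

```text
t 14.4667 tcp [0.5172 0.2734 0.0854] head -97.61 shift mm [-6.4  1.7  2.2] turn -0.21 F [-0.3 -0.1 -0.5] w 0.05496400250468735 q6 2.13
[ 0.05247525 -0.02483045 -0.99831348]
```

>>> {"name": "carry_out", "arguments": {
  "series": [
    [[-6,0,2],0],
    [[0,0,0],0]
  ]
}}

```text
clock: 14.63
position: [0.5182, 0.278, 0.0821]
ee_rot: [0.011, -0.658, 0.753, -0.026]
contact_force: [0.4, 0.1, 0.1]
width: 0.0551
```

>>> {"name": "carry_out", "arguments": {
  "series": [
    [[0,0,0],0],
    [[0,0,0],0],
    [[0,0,0],0],
    [[0,0,0],0],
    [[0,0,0],0],
    [[0,0,0],0]
  ],
  "fingers": 0,
  "squeeze": 60
}}

```text
clock: 15.13
position: [0.5192, 0.2785, 0.0838]
ee_rot: [0.012, -0.658, 0.753, -0.027]
contact_force: [1.3, 0.6, -2.3]
width: 0.01
```

>>> {"name": "carry_out", "arguments": {
  "series": [
    [[0,0,-5],0],
    [[0,0,-5],0],
    [[0,0,-5],0],
    [[0,0,0],0]
  ]
}}

```text
clock: 15.47
position: [0.5193, 0.2785, 0.0998]
ee_rot: [0.012, -0.658, 0.753, -0.028]
contact_force: [0.4, -0.4, -2.9]
width: 0.0102
```

```bash
python3 -c "
from h import *
a=np.radians(82.6);T=pose()[:3,3]
to(T-.13*np.array([np.cos(a),np.sin(a),0]),-97.4);print(pose()[:3,2])"
```

```text
t 15.4667 tcp [0.5193 0.2785 0.0998] head -97.72 shift mm [130.   -0.6   2.4] turn -0.32 F [ 0.4 -0.4 -2.9] w 0.010157166432321256 q6 2.13
[ 0.05534485 -0.02557708 -0.99813965]
```

>>> {"name": "carry_out", "arguments": {
  "series": [
    [[8,0,0],0],
    [[14,0,0],0],
    [[14,0,0],0],
    [[14,0,0],0],
    [[14,0,0],0],
    [[14,0,0],0],
    [[0,0,0],0]
  ]
}}

```text
clock: 16.05
position: [0.5075, 0.1935, 0.1017]
ee_rot: [0.014, -0.658, 0.752, -0.029]
contact_force: [1.9, -0.6, -3.6]
width: 0.0099
```

```bash
python3 -c "
from h import *
a=np.radians(82.6)
to(np.array([.5193,.2785,.0998])-.13*np.array([np.cos(a),np.sin(a),0]),-97.4);print(pose()[:3,2])"
```

```text
t 16.05 tcp [0.5075 0.1935 0.1017] head -97.67 shift mm [44.2 -0.8  2.7] turn -0.27 F [ 1.9 -0.6 -3.6] w 0.009867954824222962 q6 1.99
[ 0.05788717 -0.02510437 -0.99800744]
```

>>> {"name": "carry_out", "arguments": {
  "series": [
    [[12,0,1],0],
    [[12,0,1],0],
    [[10,0,0],0],
    [[6,0,0],0],
    [[4,0,0],0],
    [[3,0,0],0],
    [[0,0,0],0]
  ]
}}

```text
clock: 16.63
position: [0.502, 0.1533, 0.1022]
ee_rot: [0.025, -0.653, 0.757, -0.02]
contact_force: [1.2, -0.8, -3.3]
width: 0.0102
```

```bash
python3 -c "
from h import *
a=np.radians(82.6)
to(np.array([.5193,.2785,.0838])-.13*np.array([np.cos(a),np.sin(a),0]),-97.4);print(pose()[:3,2])"
```

```text
t 16.6333 tcp [0.502  0.1533 0.1022] head -98.46 shift mm [ 3.9  0.1 18.3] turn -1.06 F [ 1.2 -0.8 -3.3] w 0.010180116481423562 q6 1.89
[ 0.06436447  0.00331863 -0.99792094]
```

>>> {"name": "carry_out", "arguments": {
  "series": [
    [[3,0,0],0],
    [[2,0,0],0]
  ]
}}

```text
clock: 16.8
position: [0.502, 0.1525, 0.1027]
ee_rot: [0.03, -0.652, 0.758, -0.017]
contact_force: [1.8, 9.9, -3.0]
width: 0.0102
```

>>> {"name": "carry_out", "arguments": {
  "series": [
    [[0,0,5],0],
    [[0,0,5],0],
    [[0,0,5],0],
    [[0,0,3],0],
    [[0,0,1],0]
  ]
}}

```text
clock: 17.22
position: [0.5023, 0.1532, 0.0835]
ee_rot: [0.03, -0.652, 0.757, -0.016]
contact_force: [-2.6, 3.6, 12.5]
width: 0.0097
```

The stop was felt at 9.9 N and the rails carry the plate at the original height. Letting go and backing off.

>>> {"name": "carry_out", "arguments": {
  "series": [
    [[0,0,0],0],
    [[0,0,0],0],
    [[0,0,0],0],
    [[0,0,0],0],
    [[0,0,-10],0],
    [[0,0,-25],0],
    [[0,0,-30],0],
    [[0,0,-30],0],
    [[0,0,-20],0],
    [[0,0,0],0]
  ],
  "fingers": 60
}}

```text
clock: 18.05
position: [0.4927, 0.1485, 0.2047]
ee_rot: [0.026, -0.652, 0.758, -0.016]
contact_force: [0.6, 0.6, -0.0]
width: 0.0601
```

>>> {"name": "carry_out", "arguments": {
  "series": [
    [[30,0,0],0],
    [[40,0,0],0],
    [[40,0,0],0],
    [[40,0,0],0],
    [[40,0,0],0],
    [[20,0,0],0],
    [[0,0,0],0],
    [[0,0,0],0]
  ]
}}

```text
clock: 18.72
position: [0.4609, -0.0662, 0.203]
ee_rot: [0.029, -0.654, 0.756, -0.019]
contact_force: [-0.2, -0.2, 0.4]
width: 0.06
```

```bash
python3 -c "
from h import *
f=snap('top','t2');f0=cv2.imread('pics/t0.png');print(manip.get_state()['position'],manip.get_state()['contact_force'])
d=lambda g:cv2.resize(g[130:260,140:290],None,fx=2.6,fy=2.6,interpolation=cv2.INTER_CUBIC)
cv2.imwrite('pics/c4.png',np.vstack([np.hstack([d(f0),d(f)]),cv2.resize(f[130:260],(780,158))]))"
```

```text
[ 0.46103739 -0.06587552  0.20293321] [ 0.59443794  0.01539717 -0.23821907]
```

View pics/c4.png

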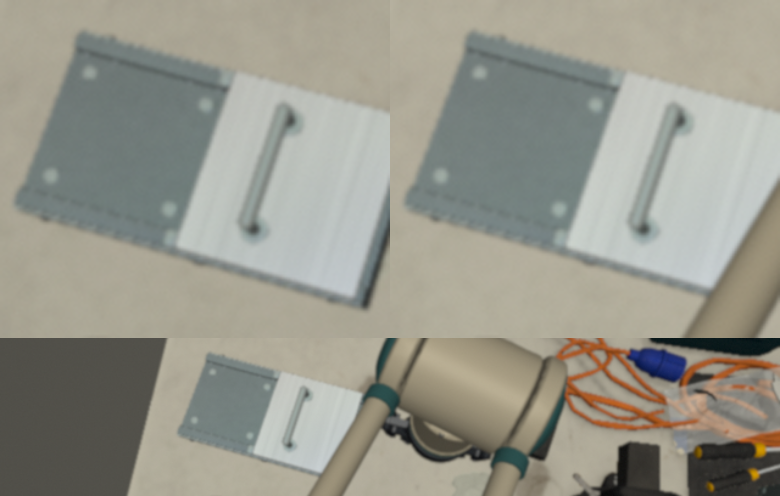

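The hatch looks the same as at the start: the bar is at (283,105)-(250,232) before and (673-390,105)-(640-390,232) now. Handing in.

```bash
python3 -c "
from rig import manip
print(manip.sign_off())"
```

```text
the job is handed in; nothing more can be done
None
```

The tube with the clamp collar is in the chest's bay with the hatch shut over it, and the job was handed in at about 19 s of the 66 s allowed. The hand-in gave no verdict.

**What I did:** I lifted the hatch by its bar over the ribs and slid it fully open. I gripped the larger bare tube on its plain part, laid it flat across the bay floor and let it go. Then I brought the hatch back over the ribs to its end stop, lowered it onto the rails, released the bar and backed away.

**Last checks:**
- **Tube:** after release, the wrist picture showed it lying flat near the middle of the bay. I couldn't see it once the hatch was shut.
- **Hatch:** I felt the end stop at about 10 N and the rails at about 12 N. The tool was back at its original height (83.5 mm against 83.2 mm). In the last top picture the bar and plate match the starting picture to within about a pixel.
- **Robot:** the contact force at the end was within noise.
- **Casting and switch box:** the arm hid them in the last picture, so their final place is not confirmed. The arm never went near them.

**Departure from plan:** the tool tilted by up to about 5.5° over the moves. I couldn't correct this through the interface, but neither the grasps nor the placing suffered for it.

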